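# Set a test plate under the needle of a hardness tester

### The arm

A 7-joint arm with a two-finger parallel gripper is mounted at the origin on the work surface. World frame = base frame: x ahead of the robot, y to its left, z up, the work surface at z = 0. Lengths are in m, angles in rad, forces in N, time in s.
With the tool pointing down it reaches from about 0.425 to 0.925 m from the base axis. Payload 6.8 kg.
Tool frame: the origin (TCP) lies midway between the tips of the shut fingers; the grasp point (between the pads) lies 19 mm behind it; z points along the fingers, y is the line along which they close (so a half turn about z gives the same grasp; the last joint's range is limited). The gripper opens to 88 mm and grips with 3 to 60 N. Pads are 20 mm wide; open, the fingers measure 115 mm over their backs; the gripper's body (75 mm by 178 mm) begins 61 mm behind the grasp point.
Start: joints at [-1.458, 0.477, 0.022, 1.555, -0.011, 1.109, -0.083], TCP at [0.148, 0.659, 0.223] pointing down, gripper open.
Joint ranges: [-2.96, 2.96], [-0.34, 2.1], [-1.41, 1.46], [0.24, 2.44], [-1.37, 4.51], [0.17, 1.92], [-2.96, 2.96]. Speed limits (rad/s): [2.39, 2.39, 3.14, 3.14, 3.14, 3.14, 3.14].

### API

Orientations are given as [roll, pitch, yaw] about the fixed x, y, z axes, in that order (R = Rz(yaw) Ry(pitch) Rx(roll)).
In Python, from bench import ctrl gives the robot as it stands. The module is installed in compiled form; this text tells all that it offers.
- The arm moves only by the tool drive_tool, never from a script. Its arguments are lists of equal length, an entry for each row: "linear": the shift along the tool's x, y, z normalised to -1 to 1, where 1 is 40 mm, a list of three; "yaw": the turn about the tool's z normalised to -1 to 1, where 1 is 360 degrees. In form: {"linear": [[tx, ty, tz], ...], "yaw": [yaw, ...]}. A call has 1 to 5 rows; each row shifts and turns the commanded pose from where the row before left it, along the tool's axes as they then stand; what a row does not reach is not made up. A row lasts 1/10 s, in which the tool goes at most 50 mm and 8.59 degrees, less where a joint would pass 70% of its speed; a pose out of reach is approached as far as the arm can. A call with a number of a shift or a turn outside -1 to 1 is refused whole. A call with a gripper value outside its range is refused whole. "hand" is the closure, from -1 (fully open) to 1 (shut), set as the call begins (left out, the last holds). The fingers move at their own pace and stop on an object; the grip force is fixed at half the most. Time passes only in rows, so rows that do not move let the fingers close. It gives the time, the measured TCP pose, the force, the opening and the grip force at its end, in the units of the state.
- ctrl.get_obs(): the state, without advancing time (a new reading comes with each control period).
- ctrl.capture(name): name is "scene" or "top" or "wrist"; returns a dict with "img" (400x640x3 uint8, red, green, blue), "range_z" (400x640 float32, m along the optical axis (not along the pixel's ray), 0 where there is no reading), "fx", "fy", "cx", "cy" (pixels), "dist" ([k1, k2, p1, p2, k3] as OpenCV has them; the pictures are not rectified), "R" (3x3) and "t" (3): a world point X has camera coordinates R X + t; the wrist camera has in their place "hand_eye" (4x4, takes a point from camera to tool coordinates, whose origin is the TCP and whose axes are the flange's). Camera axes: x right, y down, z forward; pixel columns grow to the right and rows downward; lengths in m; the calibration is good to about 2 mm. A picture is of the moment at which its call begins: read the wrist's pose just before it.
- ctrl.sign_off(): hands the job in; it is judged then, once.
The state is a dict: "clock": time; "joint_positions": joint angles; "joint_vel": joint speeds; "joint_torque": joint torques, N m; "ee_pos": TCP position; "orientation": TCP orientation; "force": force on the tool from outside, world axes, zero at the start; "torque": the same for the moment, N m; "grip_width": opening from 0.0 (shut) to 1.0 (fully open); "finger_force": force on a finger pad.
Only numpy, scipy, OpenCV 4.12 (cv2) and the standard library are available. Lean on these libraries where they do the work, as an engineer would, in place of code of your own. Each camera call takes 0.05 s, during which the arm holds its last target. There are 200 camera calls.

### The job

Slide the pale test plate across the granite base until it lies flush against the steel fence and the centre of its orange ring is right under the needle. Then press the red cap down until you feel the needle land on the ring's centre, without leaning hard on it, and let it spring back up, leaving the plate in place. Keep the plate flat on the granite, never let the needle press on it outside the ring's white centre, and do not knock over or shift the other things on the bench.

Things in the scene. Friction and masses are not known exactly. Their poses are not given: they have to be found in the camera images.
- tester: Fixed needle hardness tester. Origin on the table (z = 0) directly under the needle; x points to its column, y to the left along the fence. Dark granite base 280 x 420 x 20 mm (x -160 to +120, y -210 to +210, top at z = 20).
- fence_mid (a point): Middle of the steel fence's front face, at its top: x = +40, y = 0, z = 42 mm in the tester's frame. The bar runs along y from -170 to +170 mm, 12 mm thick, on the granite.
- head (a point): Centre of the underside of the blue head over the needle (z = 95 mm): vertical cylinder 36 mm in diameter, z 95 to 160. A 26 mm wide arm (z 107 to 143) joins it to the column, 26 mm thick, at x = +88 in the tester's frame, up to z = 220. A dial, 52 mm across (x +63 to +75, z 169 to 221), faces front on the column.
- plunger: Needle plunger sliding vertically in the head, sprung upwards. Origin at the needle's 4 mm wide point, 58 mm above the table when up (18 mm above the plate's top); travel 28 mm. 10 mm rod, red cap 34 mm across on top. The spring takes about 1 N at first and 2 N at the plate; a push on the cap of 6 to 8 N in all lands the needle well.
- needle_tip (a point): The needle's point.
- cap_top (a point): Centre of the red cap's top face, 150 mm above the needle's point (208 mm above the table when raised). Press here straight down.
- plate: Loose pale cream-grey resin plate, 110 (x) x 220 (y) x 20 mm, 0.34 to 0.63 kg, lying flat on the granite. Origin at the centre of its underside. Its far long edge (x = +55) belongs against the fence. Small dark grey dots on it are old needle marks, to be ignored.
- mark (a point): Centre of the orange ring (18 mm outside, with a white centre 8 mm in diameter) on the plate's top, at x = +15, y = +25, z = +20 mm in the plate's frame: 40 mm from the edge that goes against the fence, so the ring passes under the needle when the plate slides along it.
- vial: Small amber vial, 26 mm wide, 50 mm tall, standing on the granite behind the fence; leave alone. Origin under its centre.
- weight: Brass weight, 30 mm wide, 46 mm tall, standing on the granite behind the fence; leave alone. Origin under its centre.
- amber_bottle: Amber bottle, 64 mm wide, 150 mm tall, on the bench; leave alone. Origin under its centre.
- white_bottle: White bottle, 64 mm wide, 130 mm tall, on the bench; leave alone. Origin under its centre.
- blue_cap_bottle: Clear jar with a blue cap, 72 mm wide, 150 mm tall, on the bench; leave alone. Origin under its centre.
- mortar: White ceramic bowl, 90 mm wide, 50 mm tall, on the bench; leave alone. Origin under its centre.
- beaker: Glass beaker, 68 mm wide, 85 mm tall, on the bench; leave alone. Origin under its centre.
There are look-alikes about, which are no part of the job. Of the things like the plate, leave any that is brown or green; of the rest the larger one is meant.

How it is judged:
On the way, in this order (a step that is already met when the one before it is completed fails the run):
1. the plate lies flush with the fence with the ring's centre under the raised needle (horizontal distance between mark and needle_tip below 0.004 m and angle between the y axis of plate and the y axis of tester, either way round below 0.04 rad and height (world z) of needle_tip above 0.045 m), for 0.2 s.
2. the needle is pressed onto the ring's centre (horizontal distance between mark and needle_tip below 0.004 m and contact force between plunger and plate above 1 N), for 0.1 s.
At the end, for the whole second after the job is handed in: the plate rests flat on the granite, square with the fence within 0.04 rad, the ring's centre within 4 mm (horizontally) of the needle's axis, and the needle is back up, its point more than 50 mm above the table (horizontal distance between mark and needle_tip below 0.004 m and angle between the y axis of plate and the y axis of tester, either way round below 0.04 rad and height (world z) of needle_tip above 0.05 m and height (world z) of plate between 0.017 and 0.024 m and angle between plate's own z axis and vertical below 0.03 rad and linear speed of plate below 0.01 m/s); the robot touches nothing.
It fails at once if the needle presses on the plate (over 1 N) more than 5 mm from the ring's centre (contact force between plunger and plate above 1 N and horizontal distance between mark and needle_tip above 0.005 m).
It fails at once if the needle is leaned on hard: over 50 N on the plate (contact force between plunger and plate above 50 N).
It fails at once if the plate is lifted or tipped off the granite: raised by over 15 mm or tilted over 0.12 rad (height (world z) of plate above 0.035 m or angle between plate's own z axis and vertical above 0.12 rad).
It fails at once if another thing on the bench is shifted by over 25 mm or tipped over 0.4 rad (distance of any of vial, weight, amber_bottle, white_bottle, blue_cap_bottle, mortar, beaker from where it was at the start of the episode above 0.025 m or angle between any of vial, weight, amber_bottle, white_bottle, blue_cap_bottle, mortar, beaker's own z axis and vertical above 0.4 rad).
It also fails if it takes over 58 s, if anything falls off the work surface, if the arm or the gripper's body presses on something with over 40 N, if the wrist force passes 120 N, or if a joint passes its speed limit or range.

## Working session

There is one attempt and no reset: what is moved stays moved. The work goes in short steps, Python scripts to look and compute and a tool call to move; the robot and the scene stay as the last step left them, time stands still between calls to the robot, and variables do not carry over. Pictures are saved under pics/ and viewed, at most 10 in all, crops included, and the job is handed in when it is done.

Besides the shell and the picture viewer there is one more tool, called after "Request:" by a JSON object that holds its "method" and its "body", one argument or row to a line. drive_tool: Moves the arm, as the interface text tells. Its arguments: {"type":"object","properties":{"linear":{"type":"array"},"yaw":{"type":"array"},"hand":{"type":"number"}},"required":["linear","yaw"]}

```bash
mkdir -p pics
cat > h.py <<'E'
import numpy as np, cv2
from bench import ctrl
def cap(n):
    c=ctrl.capture(n); return c
def save(n,img,sc=1):
    cv2.imwrite('pics/'+n,cv2.resize(img[:,:,::-1],None,fx=sc,fy=sc,interpolation=cv2.INTER_CUBIC))
def ray(c,uv):
    K=np.array([[c['fx'],0,c['cx']],[0,c['fy'],c['cy']],[0,0,1.]])
    p=cv2.undistortPoints(np.array(uv,float).reshape(-1,1,2),K,np.array(c['dist'],float)).reshape(-1,2)
    return np.c_[p,np.ones(len(p))]
def onz(c,uv,z):
    d=ray(c,uv)@c['R']; o=-c['R'].T@c['t']
    return o+d*((z-o[2])/d[:,2])[:,None]
def bydepth(c,uv):
    d=ray(c,uv); z=np.array([np.median(c['range_z'][int(v)-1:int(v)+2,int(u)-1:int(u)+2]) for u,v in uv])
    return (d*z[:,None]-c['t'])@c['R']
E
python3 - <<'E'
from h import *
import pickle
print(ctrl.get_obs())
for n in('scene','top'):
    c=cap(n); pickle.dump(c,open(n+'0.pkl','wb')); save(n+'0.png',c['img'],1.25); print(n,-c['R'].T@c['t'],c['R'],c['fx'])
E
```

```text
{'clock': 0.0, 'joint_positions': array([-1.4580798 ,  0.47776257,  0.02235427,  1.55642035, -0.01149266,
        1.10929606, -0.08308418]), 'joint_vel': array([ 0.00126975, -0.00154957,  0.00127041, -0.00037616,  0.00023194,
        0.0013658 , -0.0004372 ]), 'joint_torque': array([ 3.83648003e-04, -5.82852960e+01,  1.53531734e+00, -2.72603542e+01,
       -5.41932159e-02,  1.68890791e-02,  1.61108596e-04]), 'ee_pos': array([0.14773902, 0.65803155, 0.22172031]), 'orientation': array([-3.13984049e+00,  1.42266407e-04,  2.92080436e+00]), 'force': array([-0.38594311,  0.34499363, -0.15634289]), 'torque': array([-0.00020528,  0.00649454, -0.04071936]), 'finger_force': 0.0, 'grip_width': 1.0001405759432282}
scene [ 0.90852556 -0.71478988  0.85022883] [[ 0.88018615  0.47430059 -0.01764336]
 [ 0.29947736 -0.58382795 -0.75462456]
 [-0.36821956  0.6589263  -0.65591957]] 362.8871630647802
top [2.36488706e-01 1.26364973e-03 1.92122027e+00] [[-0.02325268 -0.99971708 -0.00500744]
 [-0.99012218  0.02372166 -0.13818596]
 [ 0.13826565  0.00174479 -0.99039364]] 511.22693193109995
```

View pics/scene0.png

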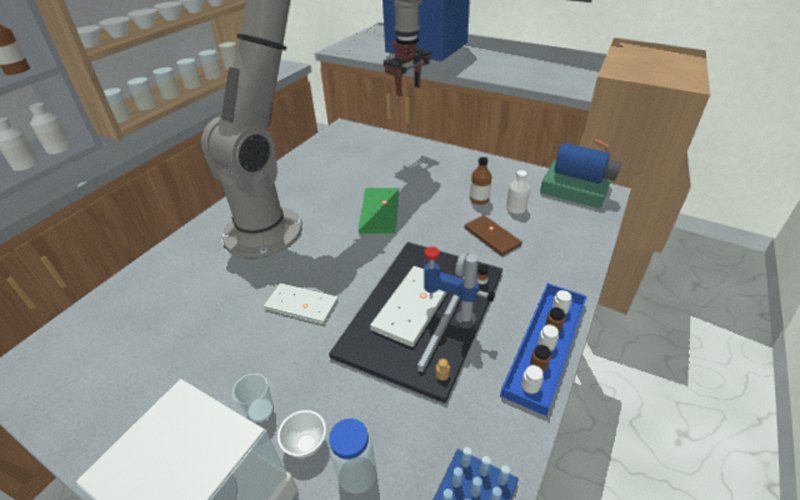

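View pics/top0.png

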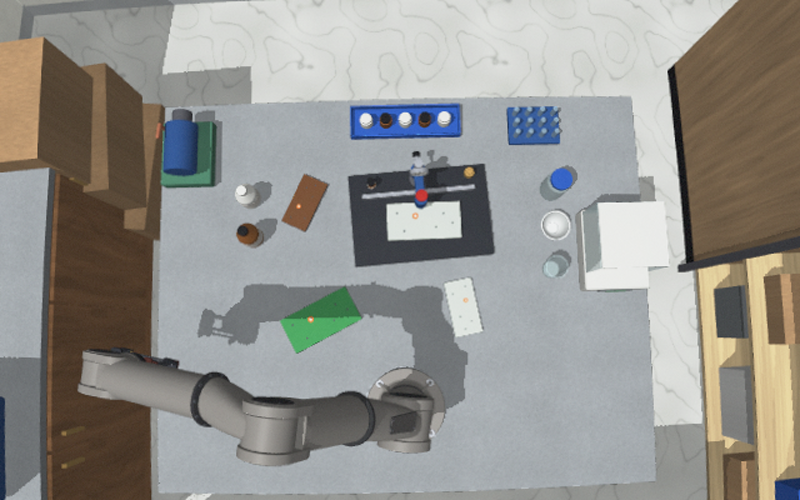

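The top view shows the tester at about (420,215). Pale plates lie at (425,221) on the granite and at (463,306) on the bench, where the second one is smaller. There are also a green plate at (320,320) and a brown one at (305,202). The one on the granite is pale and the larger, so it fits the description. I'll confirm it in a crop.

Run:
```python
from h import *
import pickle
c=pickle.load(open('top0.pkl','rb')); save('topc.png',c['img'][120:220,272:402],6)
c=pickle.load(open('scene0.pkl','rb')); save('scenec.png',c['img'][190:325,260:410],4.4)
```

```text
(no output)
```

View pics/topc.png

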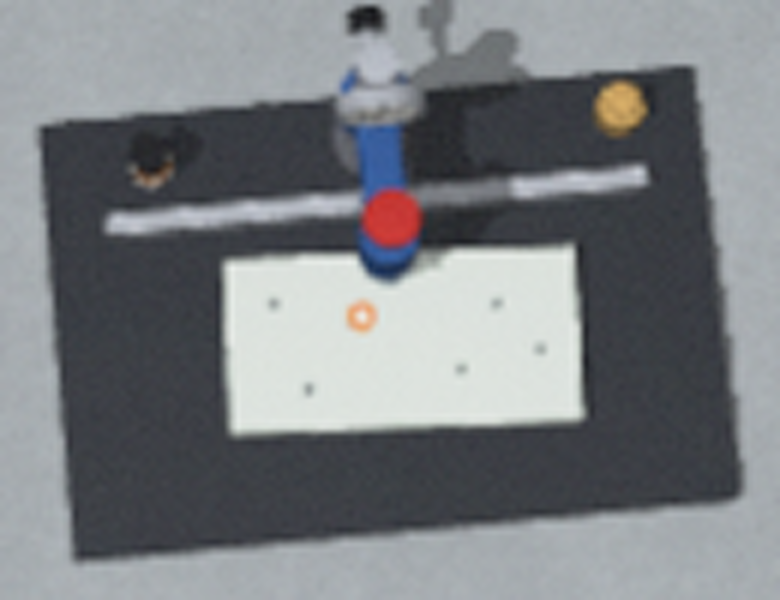

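View pics/scenec.png

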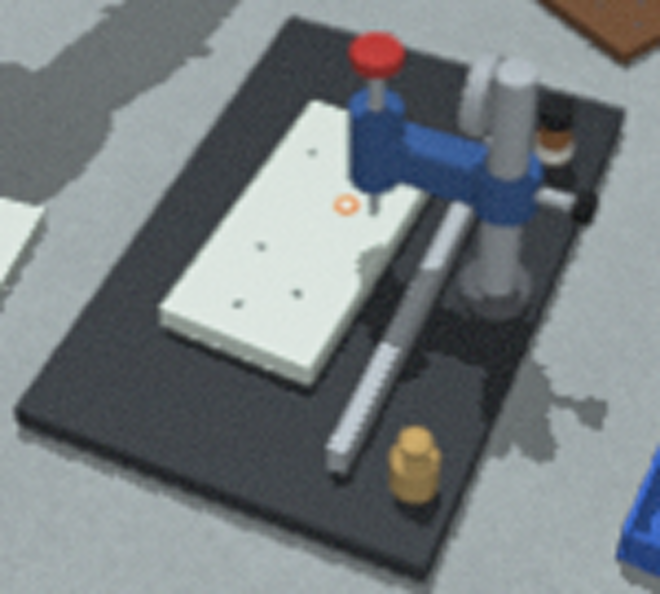

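The crops confirm the pale plate with the orange ring on the granite: ring at (361,317) in the top crop, granite corners at (40,127), (693,68), (742,494) and (76,558), and the red cap at (391,218).

```bash
cat > fit.py <<'E'
from h import *
def rigid(P,W):
    P=np.array(P,float);W=np.array(W)[:,:2];p=P.mean(0);w=W.mean(0);A=P-p;B=W-w
    th=np.arctan2((A[:,0]*B[:,1]-A[:,1]*B[:,0]).sum(),(A*B).sum())
    R=np.array([[np.cos(th),-np.sin(th)],[np.sin(th),np.cos(th)]])
    t=w-R@p; return th,R,t,(W-(P@R.T+t))
E
python3 - <<'E'
from fit import *
import pickle
np.set_printoptions(precision=4,suppress=True)
T=pickle.load(open('top0.pkl','rb'));S=pickle.load(open('scene0.pkl','rb'))
t=lambda a:(np.array(a,float)+.5)/6-.5+[272,120]
s=lambda a:(np.array(a,float)+.5)/4.4-.5+[260,190]
G=[[.12,.21],[.12,-.21],[-.16,-.21],[-.16,.21]]
P=[[.055,.11],[.055,-.11],[-.055,-.11],[-.055,.11]]
W=onz(T,t([(40,127),(693,68),(742,494),(76,558)]),.02); r=rigid(G,W);print('G top',r[0],r[2],r[3].ravel())
W=onz(S,s([(292,17),(624,110),(430,580),(18,413)]),.02); r2=rigid(G,W);print('G scn',r2[0],r2[2],r2[3].ravel())
W=onz(T,t([(223,260),(575,244),(584,419),(231,436)]),.04); q=rigid(P,W);print('P top',q[0],q[2],q[3].ravel())
W=onz(S,s([(316,100),(0,0),(307,386),(161,322)]),.04)[[0,2,3]]; q2=rigid(np.array(P)[[0,2,3]],W);print('P scn',q2[0],q2[2],q2[3].ravel())
print('ring',onz(T,t([(361,317)]),.04),onz(S,s([(346,205)]),.04))
print('ring from fits',q[2]+q[1]@[.015,.025],q2[2]+q2[1]@[.015,.025])
print('cap',onz(T,t([(392,215)]),.208),onz(S,s([(377,50)]),.208))
print('needle tip scn',onz(S,s([(374,213)]),.058))
print('fence mid top',onz(T,t([(104,214),(646,170)]),.042),'front pts', r[2]+r[1]@[.04,.17],r[2]+r[1]@[.04,-.17])
E
```

```text
G top 0.07020042352340829 [ 0.5928 -0.0568] [-0.0019 -0.0012 -0.0026  0.0007  0.0026  0.0014  0.0019 -0.0009]
G scn 1.6409007035997591 [ 0.5765 -0.0433] [ 0.0664  0.0744 -0.0793  0.064  -0.0644 -0.0762  0.0773 -0.0622]
P top 0.022684723524814827 [ 0.5501 -0.0664] [ 0.0004 -0.0001  0.0004 -0.0003 -0.0002  0.0007 -0.0006 -0.0003]
P scn 1.2138197667917376 [ 0.5801 -0.1087] [ 0.0015  0.0591 -0.0503  0.0085  0.0488 -0.0676]
ring [[ 0.5648 -0.0404  0.04  ]] [[ 0.5656 -0.0433  0.04  ]]
ring from fits [ 0.5645 -0.041 ] [ 0.5619 -0.0859]
cap [[ 0.594  -0.0559  0.208 ]] [[ 0.5951 -0.0602  0.208 ]]
needle tip scn [[ 0.5932 -0.0561  0.058 ]]
fence mid top [[ 0.6337  0.1186  0.042 ]
 [ 0.6538 -0.2216  0.042 ]] front pts [0.6208 0.1156] [ 0.6446 -0.2236]
```

```bash
cat > plan.py <<'E'
# python3 plan.py x y z yaw n -> one row to be repeated n times (constant body twist)
from h import *
import sys
np.set_printoptions(precision=4,suppress=True)
def show():
    o=ctrl.get_obs(); print('t',round(o['clock'],2),'p',o['ee_pos'],'rpy',o['orientation'],'f',o['force'],'q',o['joint_positions'],'w',round(o['grip_width'],3)); return o
def plan(o,x,y,z,yaw,n):
    p=o['ee_pos'];y0=o['orientation'][2]
    d=(yaw-y0+np.pi)%(2*np.pi)-np.pi
    a=y0+d/n*np.arange(n); C=np.cos(a).sum();S=np.sin(a).sum()
    s=np.linalg.solve([[C,S],[S,-C]],[x-p[0],y-p[1]])   # tool x=(c,s), tool y=(s,-c)
    print('row',np.round(np.r_[s,(p[2]-z)/n]/.04,3),'yaw',round(-d/n/2/np.pi,4),'x',n)
def tw(a,b,T=(.5935,-.0565),th=.07):
    return T[0]+np.cos(th)*a-np.sin(th)*b, T[1]+np.sin(th)*a+np.cos(th)*b
E
python3 - <<'E'
from plan import *
from fit import rigid
import pickle
S=pickle.load(open('scene0.pkl','rb'))
s=lambda a:(np.array(a,float)+.5)/4.4-.5+[260,190]
r=rigid([[-.16,.21],[.12,.21],[.12,-.21],[-.16,-.21]],onz(S,s([(292,17),(624,110),(430,580),(18,413)]),.02));print(r[0],r[2],r[3].ravel())
q=rigid([[-.055,.11],[.055,-.11],[-.055,-.11]],onz(S,s([(316,100),(307,386),(161,322)]),.04));print(q[0],q[2],q[3].ravel())
o=show(); print(ctrl.capture('wrist')['hand_eye'])
x,y=tw(-.044,.13); print(x,y); plan(o,x,y,.2,1.64,20)
E
```

```text
0.07300301891908771 [ 0.5978 -0.0618] [ 0.002   0.0001 -0.0039 -0.0013 -0.     -0.0019  0.0019  0.0031]
0.015817908175156124 [ 0.5571 -0.0761] [-0.0026  0.0074 -0.0002 -0.0049  0.0028 -0.0024]
t 0.1 p [0.1477 0.6581 0.2218] rpy [-3.14    0.0001  2.9208] f [ 0.0505 -0.3216 -0.4357] q [-1.4581  0.4777  0.0223  1.5563 -0.0115  1.1093 -0.0831] w 0.996
[[ 0.0018 -0.9692 -0.2462  0.0665]
 [ 1.      0.0019 -0.0002  0.0002]
 [ 0.0006 -0.2462  0.9692 -0.1617]
 [ 0.      0.      0.      1.    ]]
0.5405151858349765 0.0701041447500749
row [-0.936 -0.144  0.027] yaw 0.0102 x 20
```

Request:
{"method": "drive_tool", "body": {
  "linear": [
    [-0.936,-0.144,0.027],
    [-0.936,-0.144,0.027],
    [-0.936,-0.144,0.027],
    [-0.936,-0.144,0.027],
    [-0.936,-0.144,0.027]
  ],
  "yaw": [0.0102,0.0102,0.0102,0.0102,0.0102],
  "hand": -0.6
}}

```text
clock: 0.65
ee_pos: [0.3145, 0.567, 0.2169]
orientation: [-3.141, 0.0, 2.598]
force: [-0.3, 0.4, 0.4]
grip_width: 0.802
finger_force: 0.0
```

Request:
{"method": "drive_tool", "body": {
  "linear": [
    [-0.936,-0.144,0.027],
    [-0.936,-0.144,0.027],
    [-0.936,-0.144,0.027],
    [-0.936,-0.144,0.027],
    [-0.936,-0.144,0.027]
  ],
  "yaw": [0.0102,0.0102,0.0102,0.0102,0.0102]
}}

```text
clock: 1.15
ee_pos: [0.4425, 0.4284, 0.2116]
orientation: [-3.141, 0.0, 2.277]
force: [-0.6, 0.8, -1.0]
grip_width: 0.801
finger_force: 0.0
```

Request:
{"method": "drive_tool", "body": {
  "linear": [
    [-0.936,-0.144,0.027],
    [-0.936,-0.144,0.027],
    [-0.936,-0.144,0.027],
    [-0.936,-0.144,0.027],
    [-0.936,-0.144,0.027]
  ],
  "yaw": [0.0102,0.0102,0.0102,0.0102,0.0102]
}}

```text
clock: 1.65
ee_pos: [0.5204, 0.2566, 0.2062]
orientation: [-3.141, 0.0, 1.957]
force: [0.4, -0.4, 0.3]
grip_width: 0.801
finger_force: 0.0
```

Run:
```python
from plan import *
o=show(); x,y=tw(-.044,.13); plan(o,x,y,.2,1.64,5)
```

```text
t 1.65 p [0.5204 0.2566 0.2062] rpy [-3.1414  0.0001  1.9567] f [ 0.4236 -0.4006  0.295 ] q [-0.858   0.3502  0.3709  1.8254 -0.1488  0.9934 -0.0401] w 0.801
row [-0.931 -0.142  0.031] yaw 0.0101 x 5
```

Request:
{"method": "drive_tool", "body": {
  "linear": [
    [-0.931,-0.142,0.031],
    [-0.931,-0.142,0.031],
    [-0.931,-0.142,0.031],
    [-0.931,-0.142,0.031],
    [-0.931,-0.142,0.031]
  ],
  "yaw": [0.0101,0.0101,0.0101,0.0101,0.0101]
}}

```text
clock: 2.15
ee_pos: [0.5406, 0.0701, 0.2001]
orientation: [3.142, 0.0, 1.639]
force: [0.6, -0.1, 0.3]
grip_width: 0.796
finger_force: 0.0
```

```bash
cat >> h.py <<'E'
from scipy.spatial.transform import Rotation as Ro
def wrist():
    o=ctrl.get_obs(); c=ctrl.capture('wrist'); T=np.eye(4); T[:3,:3]=Ro.from_euler('xyz',o['orientation']).as_matrix(); T[:3,3]=o['ee_pos']
    M=np.linalg.inv(T@c['hand_eye']); c['R']=M[:3,:3]; c['t']=M[:3,3]; return c
E
python3 - <<'E'
from plan import *
import pickle
o=show(); c=wrist(); pickle.dump(c,open('w1.pkl','wb')); save('w1.png',c['img'],1.25)
E
```

```text
t 2.15 p [0.5406 0.0701 0.2001] rpy [3.1416 0.0001 1.6394] f [ 0.5854 -0.1089  0.3223] q [-0.6513  0.3095  0.5016  1.9184 -0.1799  0.9575  0.0029] w 0.796
```

View pics/w1.png

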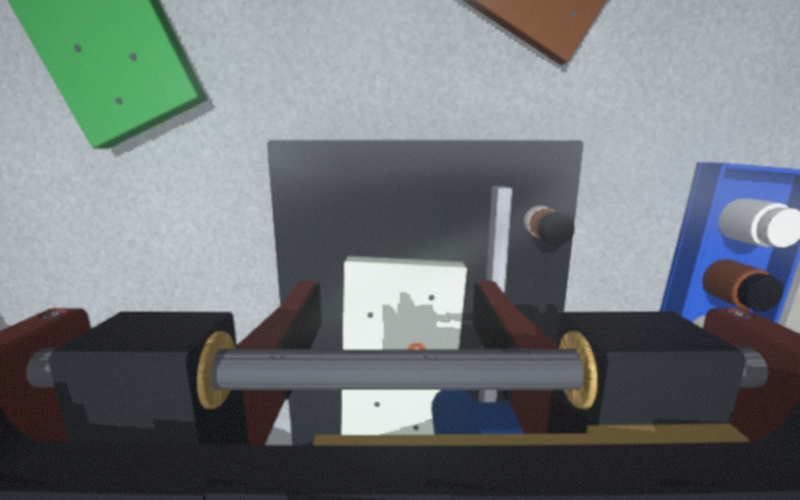

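The wrist view shows the plate's near-end top corners at (344,263) and (466,267), the granite's left corners at (268,141) and (582,141), and the fence end at (491,187)–(511,187).

Run:
```python
from plan import *
import pickle
c=pickle.load(open('w1.pkl','rb')); v=lambda a:(np.array(a,float)+.5)/1.25-.5
A=onz(c,v([(268,141),(582,141)]),.02)[:,:2]; print(A, 'exp',tw(-.16,.21),tw(.12,.21))
F=onz(c,v([(491,187),(511,187)]),.042)[:,:2]; print(F,'exp',tw(.04,.17),tw(.052,.17))
P=onz(c,v([(344,263),(466,267)]),.04)[:,:2]; print(P); 
d=A[1]-A[0]; print('len',np.hypot(*d),'yaw',np.arctan2(d[1],d[0])); d=P[1]-P[0]; print('plate',np.hypot(*d),np.arctan2(d[1],d[0]))
print('plate end mid exp', .5501-.11*.0227,-.0664+.11)
o=ctrl.get_obs(); x,y=tw(-.0441,.124); plan(o,x,y,.028,1.64,5)
```

```text
[[0.4235 0.1393]
 [0.6977 0.1589]] exp (np.float64(0.4192038420185934), np.float64(0.14179485447918344)) (np.float64(0.6985181220895118), np.float64(0.16137885173369262))
[[0.6175 0.1148]
 [0.6343 0.116 ]] exp (np.float64(0.6215117559627507), np.float64(0.11588138393655886)) (np.float64(0.63348236796579), np.float64(0.11672069810460925))
[[0.4965 0.039 ]
 [0.605  0.0429]]
len 0.27488986934305437 yaw 0.07131344189424971
plate 0.10862610591448221 0.036238977782008706
plate end mid exp 0.5476030000000001 0.0436
row [0.009 0.005 0.861] yaw -0.0004 x 5
```

Request:
{"method": "drive_tool", "body": {
  "linear": [
    [0.009,0.005,0.861],
    [0.009,0.005,0.861],
    [0.009,0.005,0.861],
    [0.009,0.005,0.861],
    [0.009,0.005,0.861]
  ],
  "yaw": [0,0,0,0,0]
}}

```text
clock: 2.7
ee_pos: [0.5414, 0.0739, 0.0267]
orientation: [3.142, -0.0, 1.643]
force: [-1.3, 0.3, 0.8]
grip_width: 0.805
finger_force: 0.0
```

Request:
{"method": "drive_tool", "body": {
  "linear": [
    [-0.13,0,0],
    [-0.13,0,0],
    [-0.13,0,0],
    [-0.13,0,0],
    [-0.13,0,0]
  ],
  "yaw": [0,0,0,0,0]
}}

```text
clock: 3.2
ee_pos: [0.5441, 0.0488, 0.0296]
orientation: [3.14, -0.003, 1.642]
force: [-1.9, 6.1, 3.1]
grip_width: 0.797
finger_force: 2.7
```

Run:
```python
from plan import *
o=show(); plan(o,*tw(-.0441,.097),.028,1.64,1)
c=wrist(); save('w2.png',c['img'][150:400,180:470],2)
import pickle; pickle.dump(c,open('w2.pkl','wb'))
```

```text
t 3.2 p [0.5441 0.0488 0.0296] rpy [ 3.1397 -0.0026  1.6422] f [-1.9341  6.101   3.0995] q [-0.4938  0.5613  0.3753  2.0281 -0.3512  0.6113  0.1906] w 0.797
row [-0.289 -0.055  0.041] yaw 0.0004 x 1
```

View pics/w2.png

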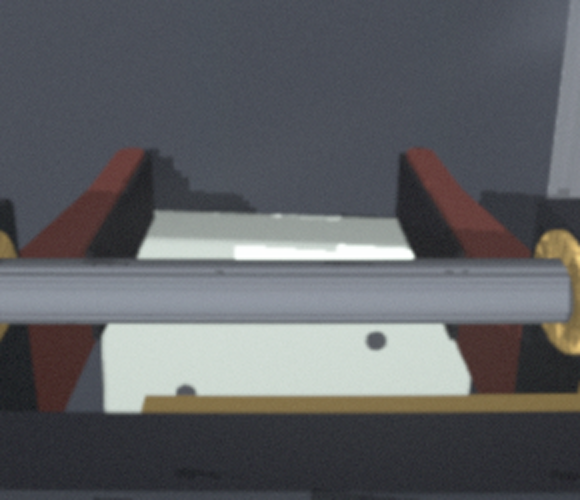

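The crop shows both fingertips against the plate's end face at about (150,215) and (400,218). I'll push on to the target and back off.

Request:
{"method": "drive_tool", "body": {
  "linear": [
    [-0.1,-0.015,0.01],
    [-0.1,-0.015,0.01],
    [-0.089,-0.015,0.01],
    [0,0,0],
    [0.3,0,0]
  ],
  "yaw": [0,0,0,0,0]
}}

```text
clock: 3.75
ee_pos: [0.5421, 0.0463, 0.0275]
orientation: [3.14, 0.001, 1.64]
force: [0.5, 0.2, 1.1]
grip_width: 0.798
finger_force: 0.0
```

Request:
{"method": "drive_tool", "body": {
  "linear": [
    [0.6,0,-0.2],
    [0,0,-1],
    [0,0,-1],
    [0,0,-1],
    [0,0,-0.3]
  ],
  "yaw": [0,0,0,0,0],
  "hand": -1
}}

```text
clock: 4.25
ee_pos: [0.5418, 0.0721, 0.1706]
orientation: [3.136, -0.001, 1.642]
force: [0.9, -0.3, 0.1]
grip_width: 0.997
finger_force: 0.0
```

Run:
```python
from plan import *
from fit import rigid
import pickle
o=show(); c=wrist(); pickle.dump(c,open('w3.pkl','wb'))
T=cap('top'); pickle.dump(T,open('top1.pkl','wb'))
# pale plate: bright low-saturation mask near expected location in top
hsv=cv2.cvtColor(T['img'],cv2.COLOR_RGB2HSV); m=((hsv[...,2]>195)&(hsv[...,1]<40)).astype('u1'); m[:158]=0;m[200:]=0;m[:,:300]=0;m[:,385:]=0
n,l,s,ce=cv2.connectedComponentsWithStats(m); i=1+s[1:,4].argmax(); print(s[i])
save('top1.png',T['img'][120:220,272:402],6)
x,y=tw(-.125,-.02); print(x,y); plan(o,x,y,.15,3.21,20)
```

```text
t 4.25 p [0.5418 0.0721 0.1706] rpy [ 3.1358 -0.0008  1.6418] f [ 0.8685 -0.2842  0.1075] q [-0.6491  0.3485  0.5006  1.948  -0.2127  0.8903  0.0309] w 0.997
[315 164  43  29 528]
0.47020498191509075 -0.08519387592225719
row [-0.077 -0.227  0.026] yaw -0.0125 x 20
```

View pics/top1.png

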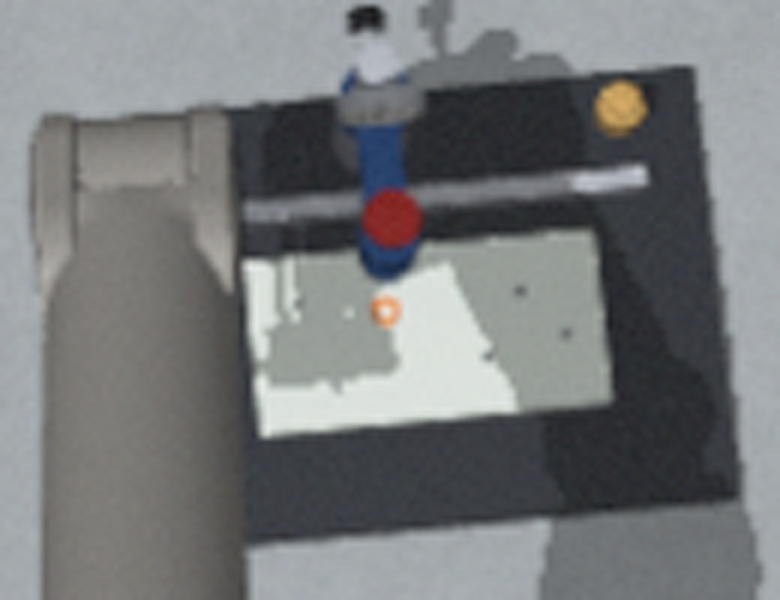

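The plate now lies nearly parallel to the fence, with the ring at (386,311) and the right-hand corners at (595,229) and (611,403).

Run:
```python
from plan import *
import pickle
T=pickle.load(open('top1.pkl','rb')); t=lambda a:(np.array(a,float)+.5)/6-.5+[272,120]
P=onz(T,t([(386,311),(595,229),(611,403),(261,437),(242,258)]),.04)[:,:2]
th=.0702;R=np.array([[np.cos(th),np.sin(th)],[-np.sin(th),np.cos(th)]])
print(P[0],((P-[.5935,-.0565])@R.T))
d=P[3]-P[2];print('yaw',-np.arctan2(d[0],d[1]))
```

```text
[ 0.5682 -0.0561] [[-0.0252  0.0022]
 [ 0.0144 -0.1331]
 [-0.0959 -0.1312]
 [-0.0967  0.087 ]
 [ 0.0167  0.0884]]
yaw 0.07374803274893892
```

Request:
{"method": "drive_tool", "body": {
  "linear": [
    [-0.077,-0.227,0.026],
    [-0.077,-0.227,0.026],
    [-0.077,-0.227,0.026],
    [-0.077,-0.227,0.026],
    [-0.077,-0.227,0.026]
  ],
  "yaw": [-0.0125,-0.0125,-0.0125,-0.0125,-0.0125]
}}

```text
clock: 4.85
ee_pos: [0.4975, 0.0465, 0.1595]
orientation: [-3.138, -0.0, 2.038]
force: [0.2, -0.4, 0.9]
grip_width: 1.002
finger_force: 0.0
```

Request:
{"method": "drive_tool", "body": {
  "linear": [
    [-0.077,-0.227,0.026],
    [-0.077,-0.227,0.026],
    [-0.077,-0.227,0.026],
    [-0.077,-0.227,0.026],
    [-0.077,-0.227,0.026]
  ],
  "yaw": [-0.0125,-0.0125,-0.0125,-0.0125,-0.0125]
}}

```text
clock: 5.35
ee_pos: [0.4698, 0.0078, 0.1544]
orientation: [-3.139, -0.002, 2.431]
force: [-0.5, -0.2, -0.2]
grip_width: 0.999
finger_force: 0.0
```

Request:
{"method": "drive_tool", "body": {
  "linear": [
    [-0.077,-0.227,0.026],
    [-0.077,-0.227,0.026],
    [-0.077,-0.227,0.026],
    [-0.077,-0.227,0.026],
    [-0.077,-0.227,0.026]
  ],
  "yaw": [-0.0125,-0.0125,-0.0125,-0.0125,-0.0125]
}}

```text
clock: 5.85
ee_pos: [0.459, -0.0386, 0.1492]
orientation: [-3.14, -0.003, 2.824]
force: [-1.2, -1.2, 0.6]
grip_width: 1.006
finger_force: 0.0
```

Request:
{"method": "drive_tool", "body": {
  "linear": [
    [-0.077,-0.227,0.026],
    [-0.077,-0.227,0.026],
    [-0.077,-0.227,0.026],
    [-0.077,-0.227,0.026],
    [-0.077,-0.227,0.026]
  ],
  "yaw": [-0.0125,-0.0125,-0.0125,-0.0125,-0.0125]
}}

```text
clock: 6.35
ee_pos: [0.4668, -0.0855, 0.1439]
orientation: [3.141, -0.004, -3.067]
force: [0.1, 0.1, -0.1]
grip_width: 1.002
finger_force: 0.0
```

Run:
```python
from plan import *
o=show(); plan(o,*tw(-.125,-.023),.028,3.212,5)
```

```text
t 6.35 p [ 0.4668 -0.0855  0.1439] rpy [ 3.1413 -0.0038 -3.0669] f [ 0.1154  0.1141 -0.0566] q [-0.1892  0.2552  0.2775  2.1122 -0.097   0.7898  1.7939] w 1.002
row [-0.017 -0.015  0.58 ] yaw 0.0001 x 5
```

Request:
{"method": "drive_tool", "body": {
  "linear": [
    [-0.017,-0.015,0.58],
    [-0.017,-0.015,0.58],
    [-0.017,-0.015,0.58],
    [-0.017,-0.015,0.58],
    [-0.017,-0.015,0.58]
  ],
  "yaw": [0,0,0,0,0]
}}

```text
clock: 6.85
ee_pos: [0.4702, -0.0878, 0.0273]
orientation: [3.141, -0.003, -3.07]
force: [0.0, -0.1, 0.1]
grip_width: 1.003
finger_force: 0.0
```

Request:
{"method": "drive_tool", "body": {
  "linear": [
    [-0.2,0,0],
    [-0.2,0,0],
    [-0.1,0,0],
    [-0.1,0,0],
    [-0.1,0,0]
  ],
  "yaw": [0,0,0,0,0]
}}

```text
clock: 7.35
ee_pos: [0.4998, -0.0861, 0.0305]
orientation: [3.141, -0.0, -3.07]
force: [-5.3, -0.5, 2.6]
grip_width: 0.999
finger_force: 2.3
```

Run:
```python
from plan import *
o=show(); plan(o,*tw(-.082,-.023),.028,3.212,5)
```

```text
t 7.35 p [ 0.4998 -0.0861  0.0305] rpy [ 3.1414 -0.0004 -3.0703] f [-5.2935 -0.4743  2.5746] q [-0.128   0.4943  0.2179  2.1086 -0.1953  0.5576  1.873 ] w 0.999
row [-0.068 -0.     0.013] yaw 0.0 x 5
```

Request:
{"method": "drive_tool", "body": {
  "linear": [
    [-0.068,0,0.013],
    [-0.068,0,0.013],
    [-0.068,0,0.013],
    [-0.068,0,0.013],
    [-0.068,0,0.013]
  ],
  "yaw": [0,0,0,0,0]
}}

```text
clock: 7.85
ee_pos: [0.512, -0.0853, 0.0277]
orientation: [3.141, -0.003, -3.071]
force: [-6.1, -0.8, 4.0]
grip_width: 1.002
finger_force: 3.2
```

Request:
{"method": "drive_tool", "body": {
  "linear": [
    [-0.04,0,0],
    [-0.04,0,0]
  ],
  "yaw": [0,0]
}}

```text
clock: 8.05
ee_pos: [0.5151, -0.085, 0.0275]
orientation: [3.141, -0.003, -3.071]
force: [-8.7, -0.2, 8.4]
grip_width: 0.999
finger_force: 4.8
```

Request:
{"method": "drive_tool", "body": {
  "linear": [
    [-0.04,0,-0.02],
    [-0.04,0,-0.02]
  ],
  "yaw": [0,0]
}}

```text
clock: 8.25
ee_pos: [0.5152, -0.0849, 0.0279]
orientation: [3.14, -0.009, -3.072]
force: [-12.0, -0.6, -2.2]
grip_width: 0.999
finger_force: 5.8
```

Run:
```python
from plan import *
import pickle
o=show(); p=o['ee_pos']; print('tester x of TCP',(p[0]-.5935)*np.cos(.07)+(p[1]+.0565)*np.sin(.07))
T=cap('top'); S=cap('scene'); pickle.dump((T,S),open('v2.pkl','wb')); 
save('a.png',T['img'][120:220,272:402],6); save('b.png',S['img'][200:300,290:390],6)
a=cv2.imread('pics/a.png')[:,:]; b=cv2.imread('pics/b.png')
cv2.imwrite('pics/ab.png',np.vstack([cv2.copyMakeBorder(cv2.resize(a[150:450,0:780],None,fx=1,fy=1),0,0,0,20,0),np.hstack([b[0:300,:],np.zeros((300,200,3),'u1')])]))
```

```text
t 8.25 p [ 0.5152 -0.0849  0.0279] rpy [ 3.1404 -0.0087 -3.0716] f [-11.9569  -0.5861  -2.2388] q [-0.1296  0.5199  0.2181  2.0686 -0.1972  0.5812  1.8677] w 0.999
tester x of TCP -0.08007494672336653
```

View pics/ab.png

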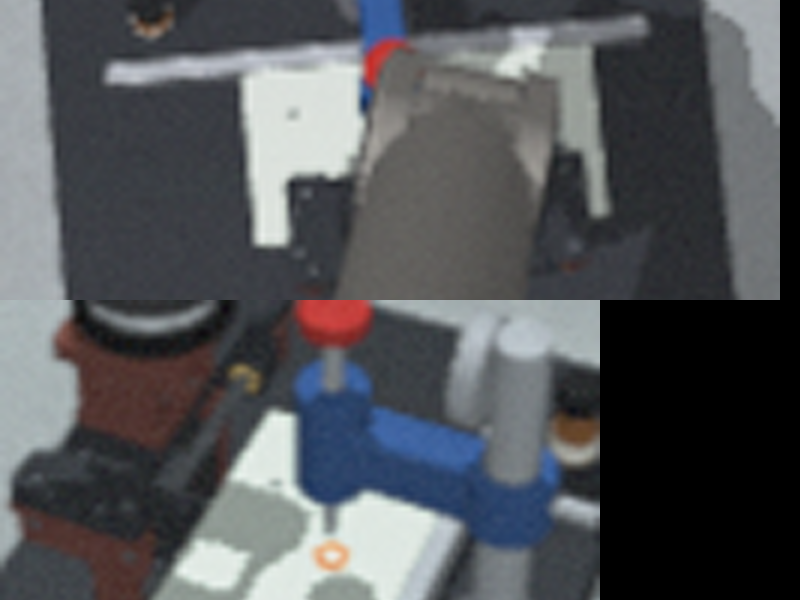

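The plate's top edge meets the fence along its length, and force and position both show it has bottomed. In the scene part the ring is at (331,255) and the needle point at (331,233).

Run:
```python
from plan import *
import pickle
T,S=pickle.load(open('v2.pkl','rb')); s=lambda a:(np.array(a,float)+.5)/6-.5+[290,200]
t=lambda a:(np.array(a,float)+.5)/6-.5+[272,120]
th=.07;R=np.array([[np.cos(th),np.sin(th)],[-np.sin(th),np.cos(th)]])
A=onz(S,s([(331,255)]),.04)[0,:2];B=onz(S,s([(331,233)]),.058)[0,:2]
print(A,B,'ring-needle tester',R@(A-B))
# sub-pixel ring centroid by colour
h=cv2.cvtColor(S['img'],cv2.COLOR_RGB2HSV); m=(h[...,0]>5)&(h[...,0]<20)&(h[...,1]>60)&(h[...,2]>150)
v,u=np.nonzero(m[230:255,335:358]); c=[u.mean()+335,v.mean()+230]; print(c,len(u)); A=onz(S,[c],.04)[0,:2]; print(A,R@(A-B), 'vs tester', R@(A-[.5935,-.0565]))
P=onz(T,t([(242,70+150),(255,246+150),(607,216+150),(592,45+150)]),.04)[:,:2]
print((P-[.5928,-.0568])@R.T)
```

```text
[ 0.5936 -0.0557] [ 0.5942 -0.0574] ring-needle tester [-0.0005  0.0017]
[np.float64(344.6666666666667), np.float64(242.16666666666666)] 18
[ 0.5936 -0.0561] [-0.0006  0.0013] vs tester [0.0001 0.0004]
[[ 0.0415  0.0865]
 [-0.0701  0.0885]
 [-0.0719 -0.1309]
 [ 0.0369 -0.1333]]
```

Request:
{"method": "drive_tool", "body": {
  "linear": [
    [0.3,0,0],
    [0.5,0,-0.1],
    [0.1,0,-0.9],
    [0,0,-1],
    [0,0,-1]
  ],
  "yaw": [0,0,0,0,0],
  "hand": -0.6
}}

```text
clock: 8.85
ee_pos: [0.4846, -0.0873, 0.1511]
orientation: [-3.141, 0.003, -3.07]
force: [1.0, 0.3, -0.2]
grip_width: 0.801
finger_force: 0.0
```

Run:
```python
from plan import *
import pickle
L=[cap('scene') for _ in range(6)]; S=L[0]; S['img']=np.mean([l['img'] for l in L],0).astype('u1'); pickle.dump(S,open('s3.pkl','wb'))
save('s3.png',S['img'][215:255,320:370],14)
o=show(); plan(o,*tw(-.02,.125),.15,1.64,20)
```

```text
t 9.15 p [ 0.4837 -0.087   0.1485] rpy [ 3.1414 -0.0001 -3.0699] f [-0.7304 -0.7218  0.1388] q [-0.1946  0.2738  0.2893  2.075  -0.1073  0.8066  1.8014] w 0.796
row [ 0.046  0.237 -0.002] yaw 0.0125 x 20
```

View pics/s3.png

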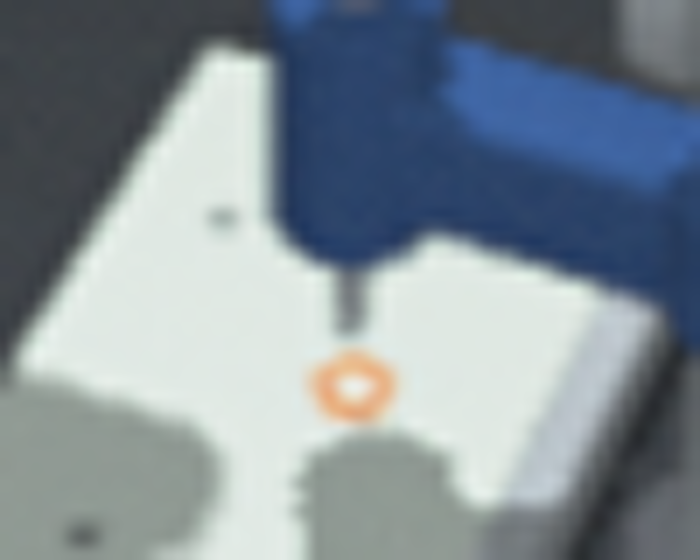

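The ring's centre is at (353,387) and the needle point at about (351,335), directly above it.

Run:
```python
from plan import *
import pickle
S=pickle.load(open('s3.pkl','rb')); s=lambda a:(np.array(a,float)+.5)/14-.5+[320,215]
th=.07;R=np.array([[np.cos(th),np.sin(th)],[-np.sin(th),np.cos(th)]])
A=onz(S,s([(353,387)]),.04)[0]
K=np.array([[S['fx'],0,S['cx']],[0,S['fy'],S['cy']],[0,0,1.]])
def pr(X): return (cv2.projectPoints(np.array([X]),cv2.Rodrigues(S['R'])[0],S['t'],K,np.array(S['dist'],float))[0].ravel()+.5-[320,215])*14-.5
for dx,dy in((0,0),(0,-.002),(0,.002),(.002,0)):
    d=R.T@[dx,dy]; print(dx,dy,pr(A+[d[0],d[1],.018]),pr(A+[d[0],d[1],.055]),pr(A+[d[0],d[1],.168]))
```

```text
0 0 [354.1038 329.4895] [356.4412 207.1191] [ 364.1988 -204.9395]
0 -0.002 [350.4894 335.9393] [352.7456 213.5633] [ 360.2329 -198.5765]
0 0.002 [357.7091 323.0559] [360.1271 200.6915] [ 368.1535 -211.2845]
0.002 0 [362.8956 332.2697] [365.4412 209.8919] [ 373.8962 -202.2201]
```

The scene view puts the ring within about 1 to 2 mm of the needle, inside tolerance, and the plate is flush. So next is the press with shut fingers.

Request:
{"method": "drive_tool", "body": {
  "linear": [
    [0,0,-0.9],
    [0,0,-0.9],
    [0,0,-0.8],
    [0,0,0],
    [0,0,0]
  ],
  "yaw": [0,0,0,0,0],
  "hand": 1
}}

```text
clock: 9.65
ee_pos: [0.4838, -0.0871, 0.2521]
orientation: [3.141, -0.001, -3.07]
force: [0.1, -0.2, -1.0]
grip_width: 0.38
finger_force: 0.0
```

Run:
```python
from plan import *
o=show(); plan(o,.594,-.057,.23,-3.07,5)
```

```text
t 9.65 p [ 0.4838 -0.0871  0.2521] rpy [ 3.1415 -0.0006 -3.07  ] f [ 0.0935 -0.1584 -1.0133] q [-0.2269  0.1392  0.3098  1.9645 -0.0489  1.0456  1.7471] w 0.38
row [-0.56   0.111  0.111] yaw 0.0 x 5
```

Request:
{"method": "drive_tool", "body": {
  "linear": [
    [-0.56,0.111,0],
    [-0.56,0.111,0],
    [-0.56,0.111,0],
    [-0.56,0.111,0],
    [-0.56,0.111,0]
  ],
  "yaw": [0,0,0,0,0]
}}

```text
clock: 10.15
ee_pos: [0.5937, -0.0568, 0.25]
orientation: [3.141, -0.004, -3.07]
force: [-0.5, 0.3, -0.0]
grip_width: 0.005
finger_force: 0.0
```

Request:
{"method": "drive_tool", "body": {
  "linear": [
    [0,0,0.3],
    [0,0,0.3],
    [0,0,0.15],
    [0,0,0],
    [0,0,0]
  ],
  "yaw": [0,0,0,0,0]
}}

```text
clock: 10.65
ee_pos: [0.5934, -0.0575, 0.2229]
orientation: [3.142, -0.001, -3.071]
force: [-0.1, -0.6, 0.4]
grip_width: 0.004
finger_force: 0.0
```

Run:
```python
from plan import *
o=show(); plan(o,.594,-.057,.208,-3.07,1)
import pickle
S=cap('scene'); save('s4.png',S['img'][160:260,280:400],6)
h=cv2.cvtColor(S['img'],cv2.COLOR_RGB2HSV); m=(h[...,0]>5)&(h[...,0]<20)&(h[...,1]>60)&(h[...,2]>150)
v,u=np.nonzero(m[230:255,335:358]); print(u.mean()+335,v.mean()+230)
```

```text
t 10.65 p [ 0.5934 -0.0575  0.2229] rpy [ 3.1415 -0.0005 -3.0709] f [-0.1144 -0.5848  0.4092] q [-0.2345  0.3539  0.291   1.7659 -0.1156  1.039   1.7397] w 0.004
row [-0.015  0.013  0.373] yaw -0.0001 x 1
344.6666666666667 242.16666666666666
```

View pics/s4.png

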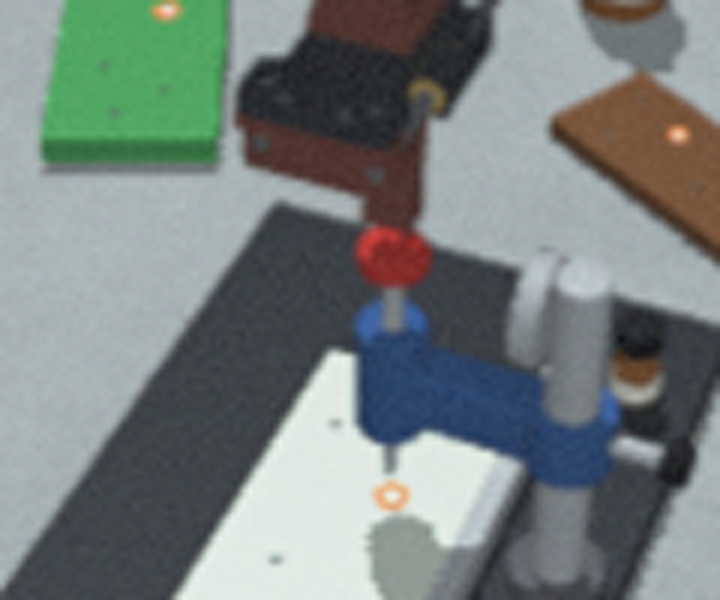

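The fingertips sit over the red cap at (393,250), and the needle tip at (390,470) is right above the ring at (391,496). I'll press down now.

Request:
{"method": "drive_tool", "body": {
  "linear": [
    [0,0,0.2],
    [0,0,0.15],
    [0,0,0.15],
    [0,0,0.1],
    [0,0,0.1]
  ],
  "yaw": [0,0,0,0,0]
}}

```text
clock: 11.2
ee_pos: [0.5941, -0.0571, 0.1947]
orientation: [3.142, -0.0, -3.07]
force: [-0.8, 0.7, 2.1]
grip_width: 0.006
finger_force: 0.9
```

Request:
{"method": "drive_tool", "body": {
  "linear": [
    [0,0,0.02],
    [0,0,0.02]
  ],
  "yaw": [0,0]
}}

```text
clock: 11.4
ee_pos: [0.5941, -0.0571, 0.1934]
orientation: [3.142, -0.0, -3.07]
force: [-0.1, 0.1, 1.4]
grip_width: 0.009
finger_force: 0.9
```

Request:
{"method": "drive_tool", "body": {
  "linear": [
    [0,0,0.02],
    [0,0,0.02],
    [0,0,0.02]
  ],
  "yaw": [0,0,0]
}}

```text
clock: 11.7
ee_pos: [0.5941, -0.0571, 0.1911]
orientation: [3.142, 0.0, -3.07]
force: [-1.4, 0.6, 2.4]
grip_width: 0.002
finger_force: 1.0
```

Request:
{"method": "drive_tool", "body": {
  "linear": [
    [0,0,0.015]
  ],
  "yaw": [0]
}}

```text
clock: 11.8
ee_pos: [0.5941, -0.0571, 0.1905]
orientation: [3.142, 0.0, -3.07]
force: [-0.9, 0.1, 2.1]
grip_width: 0.008
finger_force: 1.3
```

Request:
{"method": "drive_tool", "body": {
  "linear": [
    [0,0,0.015],
    [0,0,0.01]
  ],
  "yaw": [0,0]
}}

```text
clock: 12.0
ee_pos: [0.5942, -0.0571, 0.1901]
orientation: [3.141, 0.0, -3.07]
force: [-2.8, 0.4, 8.7]
grip_width: 0.006
finger_force: 4.4
```

Request:
{"method": "drive_tool", "body": {
  "linear": [
    [0,0,0.01],
    [0,0,0]
  ],
  "yaw": [0,0]
}}

```text
clock: 12.2
ee_pos: [0.5942, -0.0571, 0.1901]
orientation: [3.141, 0.0, -3.07]
force: [-2.8, 1.2, 8.1]
grip_width: 0.005
finger_force: 4.6
```

Request:
{"method": "drive_tool", "body": {
  "linear": [
    [0,0,0],
    [0,0,-0.05],
    [0,0,-0.2],
    [0,0,-0.4],
    [0,0,-0.5]
  ],
  "yaw": [0,0,0,0,0]
}}

```text
clock: 12.7
ee_pos: [0.5935, -0.0571, 0.2349]
orientation: [-3.142, -0.002, -3.07]
force: [-0.8, -1.1, 0.4]
grip_width: 0.006
finger_force: 0.0
```

Request:
{"method": "drive_tool", "body": {
  "linear": [
    [0,0,-0.6],
    [0,0,-0.4],
    [0,0,0],
    [0,0,0],
    [0,0,0]
  ],
  "yaw": [0,0,0,0,0]
}}

```text
clock: 13.2
ee_pos: [0.5934, -0.057, 0.2738]
orientation: [3.141, -0.002, -3.07]
force: [0.2, -0.4, 0.1]
grip_width: 0.006
finger_force: 0.0
```

Run:
```python
from plan import *
show(); S=cap('scene')
h=cv2.cvtColor(S['img'],cv2.COLOR_RGB2HSV); m=(h[...,0]>5)&(h[...,0]<20)&(h[...,1]>60)&(h[...,2]>150)
v,u=np.nonzero(m[230:255,335:358]); print('ring',u.mean()+335,v.mean()+230)
r=((h[...,0]<5)|(h[...,0]>175))&(h[...,1]>160)&(h[...,2]>120); v,u=np.nonzero(r[190:225,330:360]); print('cap',u.mean()+330,v.mean()+190,len(u))
```

```text
t 13.2 p [ 0.5934 -0.057   0.2738] rpy [ 3.1415 -0.0021 -3.0702] f [ 0.1842 -0.3845  0.0848] q [-0.2451  0.309   0.3006  1.7058 -0.0989  1.1437  1.7255] w 0.006
ring 344.6666666666667 242.16666666666666
cap 344.9753086419753 202.1851851851852 81
```

The ring hasn't moved, the cap is back at its raised height, and the gripper is clear of everything.

```bash
python3 -c "
from bench import ctrl
print(ctrl.sign_off())"
```

```text
the job is handed in; nothing more can be done
None
```

The job is handed in: the plate lies flush against the fence with its ring within about 1–3 mm of the needle by camera (limit 4 mm), the cap was pressed to about 8 N and sprang back up, and the sign-off gave no verdict.

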